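Set the spool cradle to its width mark with the thumbwheel

TASK

Roll the top of the knurled aluminium wheel of the spool cradle under a fingertip, pressing lightly and in as many strokes as it takes, until the orange cheek has closed the gap so far that its black pointer lines up with the red mark clip on the gauge rail; then take the hand away. Do not grip the wheel, do not push the orange cheek itself, and leave the red clip, the glue bottle, the green rook and the small spool where they stand.

Things in the scene. Friction and masses are not known exactly. Their poses are not given: they have to be found in the camera images.
- cradle: Spool cradle, fixed to the table: plywood base 160 (x) by 320 (y) by 10 mm, two black rollers along y, fixed blue cheek at the -y end (inner face y = -130, top z = 72), white gauge rail on the +x side (top z = 30), wheel in grey housing at the +y end. Origin at table height, 5 mm to -x of the base's centre; z up, y from blue cheek to wheel. The gap closes as the orange cheek moves to -y.
- wheel: Knurled aluminium wheel, 80 mm diameter, 26 mm wide, dark ridges (every tenth yellow). Origin at its centre; axle along the cradle's x. It stands upright between grey plates (outer faces 32 mm either side, tops 80 mm above the table). Its frame turns with it. It turns stiffly (about 1 N at the rim), stays where left, and will not turn back past its starting position.
- wheel_top (a point): Top of the untouched wheel's rim, mid-width, at (0, 100, 100) mm in the cradle's frame, whose axes it shares. Rolling the top towards the cheeks (cradle -y) closes the gap, back opens it: 10 mm of rim travel moves the cheek 2.5 mm the same way. The wheel is sprung: it sinks from about 3 N, 1 mm more per newton, to a stop at 6 mm. This point does not sink with it.
- cheek: The orange sliding cheek, a plate 100 mm (x) by 8 mm by 58 mm, top 74 mm above the table, geared to the wheel. Origin at table height below its gap-side face, on the cradle's middle line; axes like the cradle's. It starts fully open, 90 mm from the blue cheek, and can travel 55 mm. It shares the wheel's sprung deck, so it dips with the wheel while that is pressed.
- pointer (a point): Tip of the black pointer bar (4 mm wide along y) that reaches from the orange cheek over the white gauge rail, at its top, 41 mm above the table. Moves with the cheek.
- mark (a point): Middle of the red mark clip (its top bar is 4 mm wide along y) set on the white gauge rail, 41 mm above the table, 12 to 40 mm towards the blue cheek from where the pointer starts. Axes like the cradle's. The pointer is lined up when pointer and mark have the same y in the cradle's frame; it passes beside the clip without touching it.
- glue: White glue bottle with an orange cap, standing loose, 40 mm in diameter, 100 mm tall; origin at the centre of its underside. To be left alone.
- rook: Green printed chess rook, standing loose, 38 mm in diameter, 56 mm tall; origin at the centre of its underside. To be left alone.
- spool: Small black spool with yellow filament lying flat, loose, 68 mm in diameter, 32 mm tall; origin at the centre of its underside. To be left alone.

How it is judged:
By the outcome, as a careful person would: the job done as asked, in the order asked, and still so for the second after the job is handed in, with the robot touching nothing.
It also fails if it takes over 40 s, if anything falls off the work surface, if the arm or the gripper's body presses on something with over 40 N, if the wrist force passes 120 N, or if a joint passes its speed limit or range.

ROBOT

A 7-joint arm with a two-finger parallel gripper is mounted at the origin on the work surface. World frame = base frame: x ahead of the robot, y to its left, z up, the work surface at z = 0. Lengths are in mm, angles in rad, forces in N, time in s.
With the tool pointing down it reaches from about 400 to 875 mm from the base axis. Payload 4.4 kg.
Tool frame: the origin (TCP) lies at the very end of the fingers, on their centre line; the grasp point (between the pads) lies 19 mm behind it; z points along the fingers, y is the line along which they close (so a half turn about z gives the same grasp; the last joint's range is limited). The gripper opens to 85 mm and grips with 20 to 120 N. Pads are 22 mm wide; open, the fingers measure 114 mm over their backs; the gripper's body (76 mm by 85 mm) begins 54 mm behind the grasp point. The pads swing forward as they close: fully open they stand 13 mm farther back than shut.
Start: joints at [1.233, 0.628, 0.038, 1.517, -0.027, 0.996, -0.02], TCP at [174.531, -626.145, 207.813] pointing down, gripper open.
Joint ranges: [-3.06, 3.06], [-0.37, 2.12], [-1.25, 1.32], [0.18, 2.47], [-1.1, 4.24], [0.23, 1.98], [-2.94, 2.94]. Speed limits (rad/s): [2.57, 2.57, 3.14, 3.14, 3.14, 3.14, 3.14].

INTERFACE

Orientations are given as [roll, pitch, yaw] about the fixed x, y, z axes, in that order (R = Rz(yaw) Ry(pitch) Rx(roll)).
In Python, from cell import sensors, get_image, camera_params, order gives the robot as it stands.
- The arm moves only by the shell command python3 -m inch 'ROWS' [OPENING]. ROWS is JSON, a list that holds one entry, the list of rows, each a list of 4 numbers: the shift along the tool's x, y, z in cm, then the turn about the tool's z in degrees. A call has 1 to 8 rows; each row is the pose to reach, as a shift and turn from the pose commanded when the call began, along the tool's axes at that moment; what a row does not reach only later rows make up. A row lasts 1/12 s, in which the tool goes at most 41.7 mm and 7.16 degrees, less where a joint would pass 70% of its speed; a pose out of reach is approached as far as the arm can. A call with a gripper value outside its range is refused whole. OPENING is the finger opening in cm, from 0 to 8.54, set as the call begins (- or left out, the last holds). The fingers move at their own pace and stop on an object; the grip force is fixed at half the most. Time passes only in rows, so rows that repeat a pose let the fingers close. It gives the time, the measured TCP pose, the force, the opening and the grip force at its end, in the units of the state.
- sensors.read_state(): the state, without advancing time (a new reading comes with each control period).
- get_image(name): name is "side" or "top"; returns the picture (400x640x3 uint8, blue, green, red); there is no depth.
- camera_params(name): a dict with "mtx" (3x3 intrinsics, pixels), "rvec" (rotation vector, rad) and "tvec" (3), from world to camera coordinates, as OpenCV has them. Camera axes: x right, y down, z forward; pixel columns grow to the right and rows downward; lengths in mm; the calibration is good to about 2 mm. A picture is of the moment at which its call begins. camera_params takes no time and is no camera call.
- order.finish_job(): hands the job in; it is judged then, once.
The state is a dict: "clock": time; "qpos": joint angles; "qd": joint speeds; "tau": joint torques, N m; "eef_pos": TCP position; "tool_rot": TCP orientation; "force": force on the tool from outside, world axes, zero at the start; "torque": the same for the moment, N m; "width": finger opening in mm; "gripper_force": force on a finger pad.
Only numpy, scipy, OpenCV 4.12 (cv2) and the standard library are available. Lean on these libraries where they do the work, as an engineer would, in place of code of your own. Each camera call takes 0.05 s, during which the arm holds its last target. There are 200 camera calls.

## Working session

There is one attempt and no reset: what is moved stays moved. The work goes in short steps, Python scripts to look and compute and a shell command to move; the robot and the scene stay as the last step left them, time stands still between calls to the robot, and variables do not carry over. Pictures are saved under pics/ and viewed, at most 10 in all, crops included, and the job is handed in when it is done.

```bash
mkdir -p pics; python3 - <<'E'
from cell import sensors,get_image,camera_params
import cv2
for n in("top","side"):
    cv2.imwrite(f"pics/{n}0.png",get_image(n))
s=sensors.read_state();print(s["clock"],s["eef_pos"],s["tool_rot"],s["force"],s["width"])
E
```

```text
0.1 [ 174.36772625 -625.54292371  206.97412083] [-3.13985018e+00  5.33099655e-05  2.71841471e-01] [ 0.33718259 -0.61711085 -0.21715433] 85.24312568315162
```

View pics/top0.png

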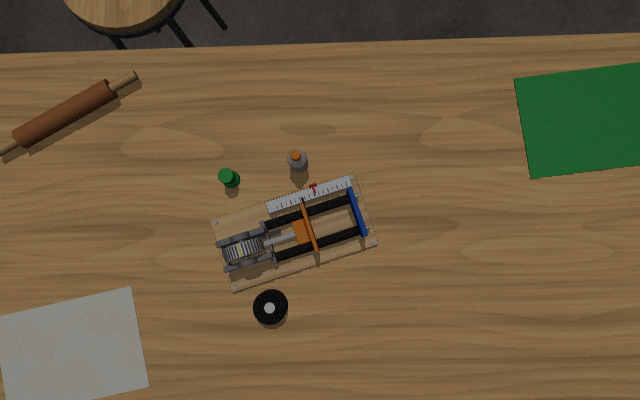

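View pics/side0.png

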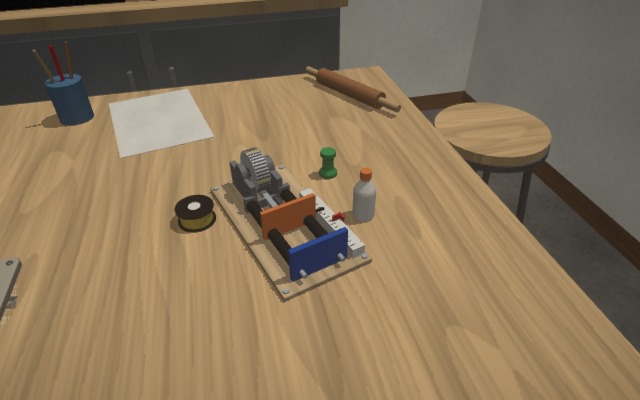

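The top view shows the cradle at about (295,235) px: wheel at (242,250), orange cheek (310,225), red clip (313,188), blue cheek (357,212). The bottle, rook and spool stand clear beside it. The side view agrees.

```bash
cat > h.py <<'E'
import numpy as np,cv2
from cell import sensors,get_image,camera_params
def ray(n,px,z):
    c=camera_params(n);K=np.array(c["mtx"],float);R=cv2.Rodrigues(np.array(c["rvec"],float))[0];t=np.array(c["tvec"],float).ravel()
    u=cv2.undistortPoints(np.array([[px]],float),K,None).ravel()
    o=-R.T@t;d=R.T@np.r_[u,1];return o+d*(z-o[2])/d[2]
def proj(n,P):
    c=camera_params(n)
    return cv2.projectPoints(np.array(P,float).reshape(-1,1,3),np.array(c["rvec"],float),np.array(c["tvec"],float),np.array(c["mtx"],float),None)[0].reshape(-1,2)
E
python3 - <<'E'
from h import *
c=[ray("top",p,10) for p in((211,221),(357,176),(377,241),(233,291))]
for p in c: print(p.round(1))
print([np.linalg.norm(c[i]-c[i-1]).round(1) for i in range(4)])
for n in("top","side"):
    im=cv2.imread(f"pics/{n}0.png");h=cv2.cvtColor(im,cv2.COLOR_BGR2HSV)
    for k,lo,hi in(("blue",(110,150,60),(125,255,255)),("orange",(5,190,120),(14,255,255)),("red",(172,140,90),(180,255,255))):
        m=cv2.inRange(h,lo,hi);N,_,st,ce=cv2.connectedComponentsWithStats(m)
        for i in range(1,N):
            if st[i,4]>12: print(n,k,st[i],ce[i].round(1))
T=cv2.imread("pics/top0.png")[165:300,200:385]
cv2.imwrite("pics/topc.png",cv2.resize(T,None,fx=4.3,fy=4.3,interpolation=cv2.INTER_CUBIC))
cc=camera_params("top");R=cv2.Rodrigues(np.array(cc["rvec"],float))[0];print(-R.T@np.array(cc["tvec"],float).ravel())
E
```

```text
[561.4 262.1  10. ]
[648.4 -46.5  10. ]
[511.3 -83.6  10. ]
[415.5 216.7  10. ]
[np.float64(152.8), np.float64(320.6), np.float64(142.0), np.float64(315.2)]
top blue [347 187  21  49 199] [357.  211.3]
top orange [291 152   9   7  34] [294.9 155.2]
top orange [300 204   8  15  47] [303.4 211.4]
top orange [292 219  17  25 201] [300.  231.5]
top orange [305 220  14  32 106] [311.4 235.2]
side blue [288 228  59  26 263] [317.  240.3]
[510.14648773  13.14240633 905.87137959]
```

View pics/topc.png

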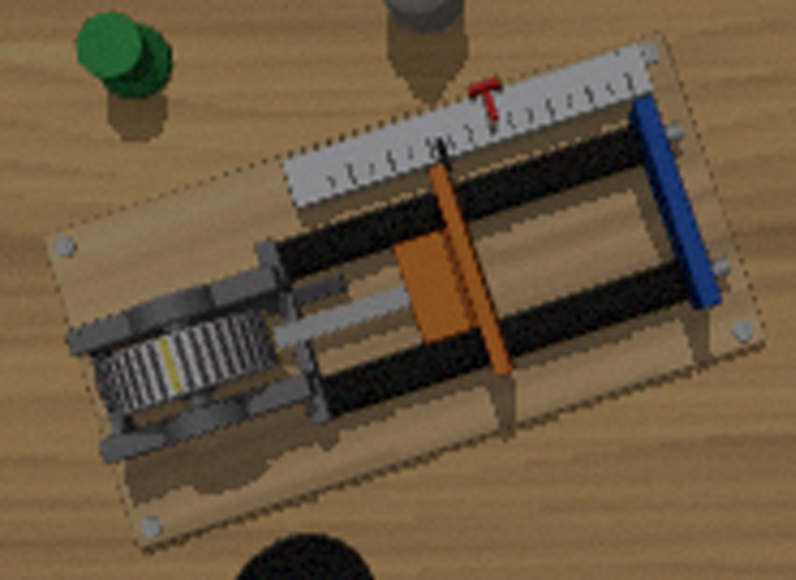

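Crop (scale 4.3, offset (200,165)): wheel centre about (185,365), yellow ridge at (170,365). The black pointer tip is at (440,148) and the red clip's bar at (487,100). The base corners can be read clearly.

```bash
cat >> h.py <<'E'
def cp(p): return (200+p[0]/4.3-.38,165+p[1]/4.3-.38)
E
python3 - <<'E'
from h import *
A,B,C,D=[ray("top",cp(p),10)[:2] for p in((48,235),(660,38),(766,345),(143,550))]
print(A,B,C,D,[np.linalg.norm(a-b).round(1) for a,b in((A,B),(B,C),(C,D),(D,A))])
# y dir
y=(A-B)/np.linalg.norm(A-B)+(D-C)/np.linalg.norm(D-C);yaw=np.arctan2(-y[0],y[1])
cx=np.array([np.cos(yaw),np.sin(yaw)]);cy=np.array([-cx[1],cx[0]])
O=(A+B+C+D)/4-5*-1*0*cx
# origin 5 mm to -x of base centre
O=(A+B+C+D)/4-5*cx
print("yaw",yaw,"O",O,"wheeltop",O+100*cy)
def loc(px,z,n="top"):
    d=ray(n,px,z)[:2]-O;return np.array([d@cx,d@cy]).round(1)
for nm,p,z in(("wheel",(185,365),98),("ptr",(440,148),41),("clip",(487,100),41),("clipa",(484,86),41),("clipb",(492,118),41),("ch1",(436,168),74),("ch2",(505,372),74),("bl1",(634,100),72),("bl2",(705,305),72)):print(nm,loc(cp(p),z))
S=cv2.imread("pics/side0.png")[135:305,200:400]
cv2.imwrite("pics/sidec.png",cv2.resize(S,None,fx=3.5,fy=3.5,interpolation=cv2.INTER_CUBIC))
T=cv2.imread("pics/top0.png")[178:218,285:335]
cv2.imwrite("pics/mk.png",cv2.resize(T,None,fx=12,fy=12,interpolation=cv2.INTER_CUBIC))
np.save("cr.npy",np.r_[O,yaw])
E
```

```text
[565.01850953 262.57393436] [653.97141598 -38.47702953] [503.28454541 -84.93430287] [412.37250446 216.95241516] [np.float64(313.9), np.float64(157.7), np.float64(315.3), np.float64(159.3)]
yaw 0.2899039542447997 O [528.87038717  87.59945334] wheeltop [500.28436831 183.4265869 ]
wheel [-0.6 94.5]
ptr [ 62.2 -38.7]
clip [ 77.  -66.7]
clipa [ 83.7 -67.4]
clipb [ 68.1 -66.3]
ch1 [ 50.2 -35.2]
ch2 [-46.8 -36.7]
bl1 [  52.  -130.2]
bl2 [ -46.  -131.4]
```

View pics/mk.png

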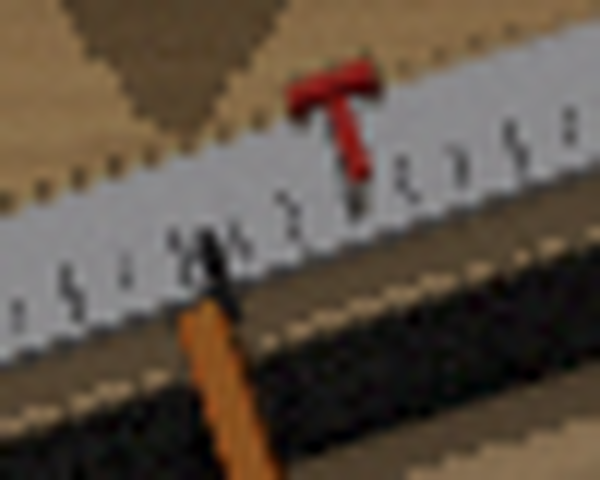

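View pics/sidec.png

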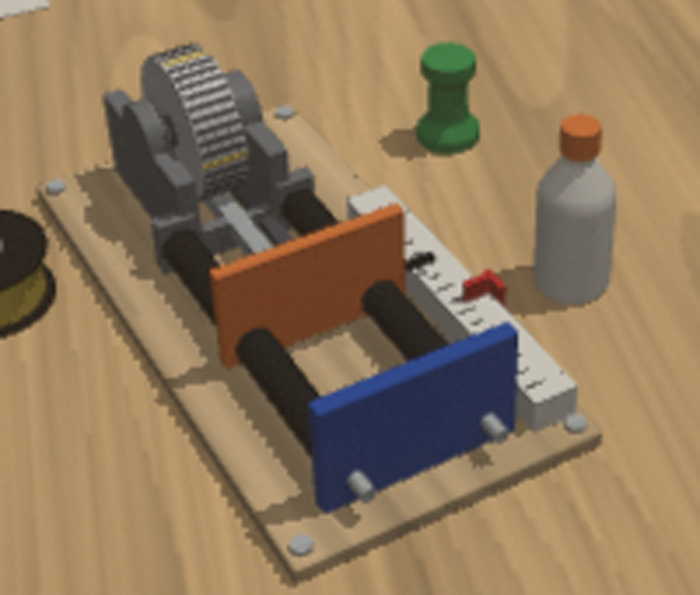

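The pointer (213,255) and the clip's stem (350,140) in the 12x crop are about 28 mm apart along the cradle, inside the 12–40 mm range. The checks agree: cheek near y = -37, blue cheek at -130. The tool's yaw already matches the cradle's, so tool +y is the closing direction. I'll approach with the fingers shut.

```bash
python3 - <<'E'
from h import *
ox,oy,yaw=np.load("cr.npy");cx=np.array([np.cos(yaw),np.sin(yaw)]);cy=np.array([-cx[1],cx[0]])
f=lambda p:(ray("top",(285+p[0]/12-.46,178+p[1]/12-.46),41)[:2]-[ox,oy])
for p in((340,100),(360,180),(208,240),(220,285)):print(f(p)@cx,f(p)@cy)
E
python3 -m inch '[[[39.4,-31.1,0,-1],[39.4,-31.1,0,-1],[39.4,-31.1,0,-1],[39.4,-31.1,0,-1],[39.4,-31.1,0,-1],[39.4,-31.1,0,-1],[39.4,-31.1,0,-1],[39.4,-31.1,0,-1]]]' 0
```

```text
80.84719726286782 -67.95752742403657
66.83959944738403 -66.989494792119
65.12282552589356 -39.45837771913786
57.2262188921879 -39.05763540694002
clock: 0.77
eef_pos: [371.8, -355.0, 207.7]
tool_rot: [-3.141, 0.0, 0.289]
force: [0.4, -1.0, -0.9]
width: 0.1
gripper_force: 0.0
```

```bash
python3 -m inch '[[[27.6,-49.8,0,0],[27.6,-49.8,0,0],[27.6,-49.8,0,0],[27.6,-49.8,0,0],[27.6,-49.8,0,0],[27.6,-49.8,0,0],[27.6,-49.8,0,0],[27.6,-49.8,0,0]]]'
```

```text
clock: 1.43
eef_pos: [442.7, -29.5, 207.8]
tool_rot: [3.142, 0.0, 0.289]
force: [1.1, 0.3, -0.3]
width: -0.0
gripper_force: 0.0
```

```bash
python3 -m inch '[[[11.5,-20.6,2,0],[11.5,-20.6,3,0],[11.5,-20.6,5,0],[11.5,-20.6,6,0],[11.5,-20.6,7,0],[11.5,-20.6,8.5,0],[11.5,-20.6,9,0],[11.5,-20.6,9,0]]]'
```

```text
clock: 2.1
eef_pos: [492.0, 201.0, 114.9]
tool_rot: [-3.141, 0.005, 0.294]
force: [-0.0, -0.5, -1.3]
width: 0.0
gripper_force: 0.0
```

```bash
python3 -m inch '[[[0.3,0,1.2,0],[0.3,0,1.8,0],[0.3,0.6,1.8,0],[0.3,1.2,1.75,0],[0.3,1.8,1.7,0]]]'; python3 - <<'E'
from h import *
cv2.imwrite("pics/t1.png",get_image("top"))
E
```

```text
clock: 2.52
eef_pos: [503.0, 180.5, 101.5]
tool_rot: [3.141, -0.001, 0.287]
force: [0.9, -0.1, -0.1]
width: -0.1
gripper_force: 0.0
```

```bash
python3 -m inch '[[[0,0,0.2,0],[0,0,0.4,0],[0,0,0.4,0]]]'; python3 - <<'E'
from h import *
s=sensors.read_state();print(s["eef_pos"],s["force"])
E
```

```text
clock: 2.82
eef_pos: [502.2, 182.4, 96.7]
tool_rot: [-3.141, 0.0, 0.289]
force: [-0.5, 0.5, 0.4]
width: 0.4
gripper_force: 0.0
[502.19382582 182.4450978   96.7336535 ] [-0.50777672  0.54034319  0.35356208]
```

```bash
python3 -m inch '[[[0,0,0.1,0],[0,0,0.2,0],[0,0,0.2,0]]]'; python3 - <<'E'
from h import *
cv2.imwrite("pics/t1.png",get_image("top")[150:300,180:380]);cv2.imwrite("pics/s1.png",get_image("side"))
a=cv2.resize(cv2.imread("pics/t1.png"),(800,600),interpolation=cv2.INTER_CUBIC)[:,:]
b=cv2.resize(cv2.imread("pics/s1.png")[100:300,170:400],None,fx=2.6,fy=2.6,interpolation=cv2.INTER_CUBIC)
a=cv2.resize(a,None,fx=.6,fy=.6)
o=np.zeros((600,800,3),np.uint8);b=cv2.resize(b,(400,348));a=cv2.resize(a,(400,300))
o[:300,:400]=a;o[:348,400:]=b;cv2.imwrite("pics/c1.png",o[:350])
E
```

```text
clock: 3.07
eef_pos: [502.1, 182.6, 94.6]
tool_rot: [-3.142, 0.0, 0.29]
force: [-0.2, -0.1, -0.4]
width: -0.4
gripper_force: 0.0
```

View pics/c1.png

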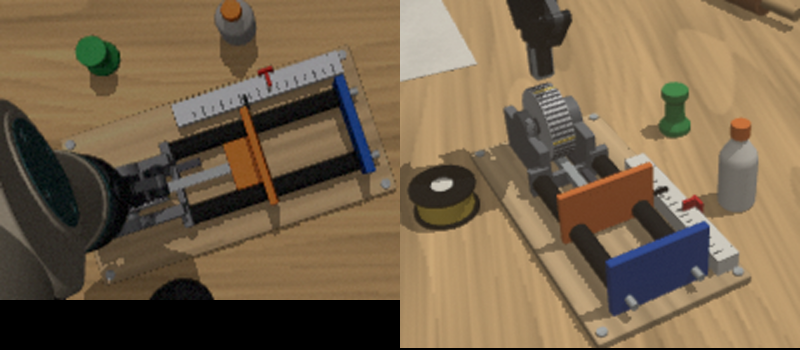

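The fingertip shows at (540,76) in the composite's right half, above or behind the wheel's top at (540,88), so it isn't touching. I'll check it against the projection.

```bash
python3 - <<'E'
from h import *
print(proj("side",[[502,182.6,94.6],[500.3,183.4,100],[500.3,183.4,94]]))
ox,oy,yaw=np.load("cr.npy")
C=lambda x,y,z:[ox+x*np.cos(yaw)-y*np.sin(yaw),oy+x*np.sin(yaw)+y*np.cos(yaw),z]
print(C(0,100,100))
# known cradle points: base corners, blue top corners, vs side crop pixels (3.5x, off 200,135)
P=[C(50,-130,72),C(-50,-130,72),C(85,-160,10),C(-75,-160,10),C(-75,160,10)]
print((proj("side",P)-[200,135])*3.5)
print(proj("top",[[502,182.6,94.6]]))
# side: ray to tip px
print(ray("side",(250.5,143.7),94.6),ray("side",(251,151),100))
c=camera_params("side");R=cv2.Rodrigues(np.array(c["rvec"],float))[0];print(-R.T@np.array(c["tvec"],float).ravel())
E
```

```text
[[251.64767179 155.26326113]
 [250.34906854 152.62025497]
 [250.69173737 155.44059775]]
[np.float64(500.2843683127873), np.float64(183.426586895371), 100]
[[496.65040813 324.0659164 ]
 [292.64324697 406.18278791]
 [593.61676283 436.94204876]
 [280.00660815 577.33545386]
 [ 25.85279082 187.05341544]]
[[240.5924498  249.15168875]]
[504.74910174 223.59884507  94.6       ] [502.09478776 188.61788774 100.        ]
[ 462.23307722 -524.55397235  535.71204204]
```

```bash
python3 - <<'E'
from h import *
a=cv2.imread("pics/s1.png")[85:205,200:300]
a=cv2.resize(a,None,fx=5,fy=5,interpolation=cv2.INTER_CUBIC)
a=cv2.convertScaleAbs(a,alpha=1.8,beta=10)
cv2.imwrite("pics/c2.png",a)
E
```

```text
(no output)
```

View pics/c2.png

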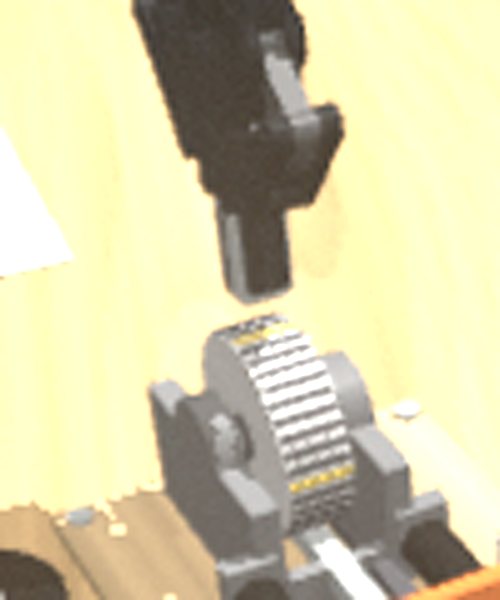

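The tip is at (251.5,144.5) px in the side view, but the projected TCP is at (251.6,155). The wheel itself agrees with its projection. The real tip is therefore about 20 mm higher than reported, so I'll feel my way down in small steps and watch the force.

```bash
python3 -m inch '[[[0,0,0.2,0],[0,0,0.4,0],[0,0,0.6,0],[0,0,0.8,0],[0,0,0.8,0]]]'; python3 - <<'E'
from h import *
a=get_image("side");cv2.imwrite("pics/s2.png",a)
b=cv2.imread("pics/s1.png");d=cv2.absdiff(a,b).max(2);ys,xs=np.where(d>40);print(xs.min(),xs.max(),ys.min(),ys.max())
E
```

```text
clock: 3.58
eef_pos: [502.0, 182.3, 86.3]
tool_rot: [3.141, 0.001, 0.289]
force: [0.2, 0.2, -0.5]
width: 0.2
gripper_force: 0.0
8 268 22 267
```

```bash
python3 - <<'E'
from h import *
a=np.hstack([cv2.resize(cv2.convertScaleAbs(cv2.imread(f"pics/{n}.png")[105:195,210:300],alpha=1.8,beta=10),(400,400),interpolation=cv2.INTER_CUBIC) for n in("s1","s2")])
cv2.imwrite("pics/c3.png",a)
E
```

```text
(no output)
```

View pics/c3.png

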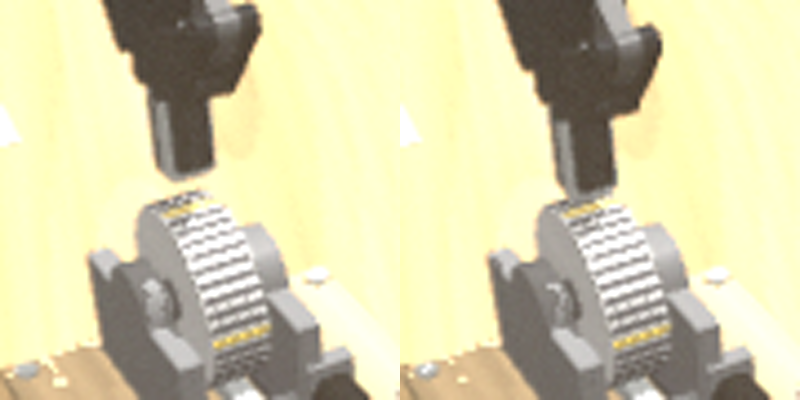

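The fingertip, now at (590,197) in the right panel, overlaps the wheel's top edge and hides it. So it is above the wheel rather than behind it, with roughly 7 mm still to go.

```bash
python3 -m inch '[[[0,0,0.2,0],[0,0,0.4,0],[0,0,0.5,0],[0,0,0.5,0]]]'
```

```text
clock: 3.97
eef_pos: [502.2, 182.3, 81.6]
tool_rot: [3.142, 0.0, 0.289]
force: [-0.6, -0.9, -0.8]
width: 0.1
gripper_force: 0.0
```

```bash
python3 -m inch '[[[0,0,0.1,0],[0,0,0.2,0],[0,0,0.2,0]]]'
```

```text
clock: 4.22
eef_pos: [502.2, 182.4, 79.7]
tool_rot: [-3.142, 0.0, 0.289]
force: [-0.5, -0.2, -0.1]
width: -0.3
gripper_force: 0.0
```

```bash
python3 -m inch '[[[0,0,0.1,0],[0,0,0.2,0],[0,0,0.2,0]]]'
```

```text
clock: 4.47
eef_pos: [502.2, 182.4, 77.7]
tool_rot: [3.142, 0.0, 0.289]
force: [-0.0, -0.9, -0.1]
width: -0.0
gripper_force: 0.0
```

```bash
python3 - <<'E'
from h import *
a=get_image("side");cv2.imwrite("pics/s3.png",a)
cv2.imwrite("pics/c4.png",cv2.resize(cv2.convertScaleAbs(a[105:195,210:300],alpha=1.8,beta=10),(500,500),interpolation=cv2.INTER_CUBIC))
E
```

```text
(no output)
```

View pics/c4.png

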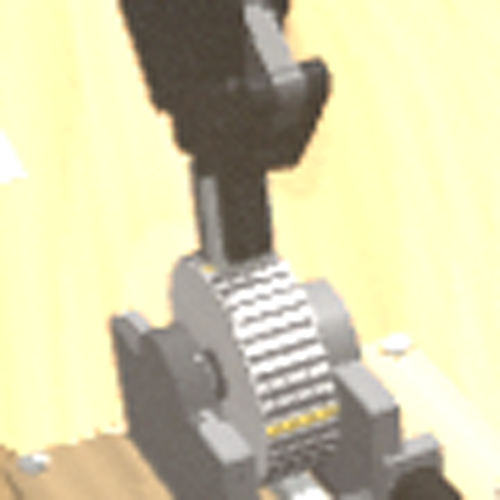

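The fingertip's bottom edge is at (245,262), about 152 px in the full image, level with the predicted wheel top. It is almost touching, so I'll continue in 1 mm steps.

```bash
python3 -m inch '[[[0,0,0.1,0],[0,0,0.1,0]]]'
```

```text
clock: 4.68
eef_pos: [502.3, 182.4, 76.7]
tool_rot: [3.142, 0.0, 0.289]
force: [-0.6, 1.3, 0.3]
width: -0.1
gripper_force: 0.0
```

```bash
python3 -m inch '[[[0,0,0.1,0],[0,0,0.1,0]]]'
```

```text
clock: 4.85
eef_pos: [502.3, 182.4, 76.0]
tool_rot: [-3.142, -0.0, 0.289]
force: [-0.7, 0.4, 3.5]
width: 0.3
gripper_force: 1.8
```

```bash
python3 -m inch '[[[0,0,0.1,0],[0,0,0.1,0]]]'
```

```text
clock: 5.02
eef_pos: [502.3, 182.5, 75.0]
tool_rot: [-3.142, -0.0, 0.289]
force: [-1.1, 0.1, 5.2]
width: -0.0
gripper_force: 2.3
```

Contact at a reading of about 76, and the force is now 5 N. First short stroke.

```bash
python3 -m inch '[[[0,0.3,0,0],[0,0.6,0,0],[0,0.9,0,0],[0,1.2,0,0],[0,1.2,0,0]]]'; python3 - <<'E'
from h import *
cv2.imwrite("pics/t2.png",get_image("top"))
for n in("top0","t2"):
    h=cv2.cvtColor(cv2.imread(f"pics/{n}.png"),cv2.COLOR_BGR2HSV)
    h=h[200:260,285:340];m=cv2.inRange(h,(4,185,100),(15,255,255)); m[:,:]*=1
    N,_,st,ce=cv2.connectedComponentsWithStats(m);print(n,[(list(st[i]),(ce[i]+[285,200]).round(2)) for i in range(1,N) if st[i,4]>20])
E
```

```text
clock: 5.43
eef_pos: [506.2, 169.5, 74.8]
tool_rot: [3.141, -0.0, 0.288]
force: [-0.2, -1.9, 4.0]
width: -0.1
gripper_force: 1.9
top0 [([np.int32(7), np.int32(4), np.int32(27), np.int32(48), np.int32(475)], array([303.81, 229.87]))]
t2 [([np.int32(8), np.int32(3), np.int32(27), np.int32(49), np.int32(495)], array([305.56, 229.24]))]
```

The cheek moved about 3.5 mm for 13 mm of stroke, so there was no slip. Now a lift, back, and a longer stroke.

```bash
python3 -m inch '[[[0,0,-1.2,0],[0,-1.5,-1.2,0],[0,-2.9,-1.2,0],[0,-2.9,-0.6,0],[0,-2.9,-0.2,0],[0,-2.9,0,0],[0,-2.9,0,0]]]'
```

```text
clock: 6.07
eef_pos: [497.4, 198.1, 74.2]
tool_rot: [3.141, 0.001, 0.288]
force: [-0.9, 0.9, 3.6]
width: 0.3
gripper_force: 2.3
```

```bash
python3 -m inch '[[[0,0.5,0,0],[0,1.0,0,0],[0,1.5,0,0],[0,2.0,0,0],[0,2.5,0,0],[0,3.0,0,0],[0,3.0,0,0]]]'; cat >> h.py <<'E'
def cheek():
    im=get_image("top");h=cv2.cvtColor(im,cv2.COLOR_BGR2HSV)[200:260,285:350]
    M=cv2.moments(cv2.inRange(h,(4,185,100),(15,255,255)),True)
    print("orange",M["m00"],M["m10"]/M["m00"]+285,M["m01"]/M["m00"]+200);return im
E
python3 -c "
from h import *
cheek()"
```

```text
clock: 6.65
eef_pos: [506.6, 167.6, 74.8]
tool_rot: [3.14, 0.0, 0.287]
force: [0.4, -2.2, 2.9]
width: -0.2
gripper_force: 1.9
orange 495.0 309.3858585858586 227.7050505050505
```

```bash
python3 -m inch '[[[0,0,-1.2,0],[0,-1.5,-1.2,0],[0,-3.0,-1.2,0],[0,-3.0,-0.6,0],[0,-3.0,-0.2,0],[0,-3.0,0,0],[0,-3.0,0,0]]]'
```

```text
clock: 7.28
eef_pos: [497.5, 198.2, 74.2]
tool_rot: [3.141, 0.001, 0.289]
force: [-1.3, 1.2, 3.9]
width: 0.1
gripper_force: 2.3
```

```bash
python3 -m inch '[[[0,0.5,0,0],[0,1.0,0,0],[0,1.5,0,0],[0,2.0,0,0],[0,2.5,0,0],[0,3.0,0,0],[0,3.0,0,0]]]'
```

```text
clock: 7.87
eef_pos: [506.7, 167.6, 74.8]
tool_rot: [3.14, 0.0, 0.287]
force: [0.0, -2.7, 3.3]
width: -0.1
gripper_force: 1.9
```

```bash
python3 -m inch '[[[0,0,-1.2,0],[0,-1.5,-1.2,0],[0,-3.0,-1.2,0],[0,-3.0,-0.6,0],[0,-3.0,-0.2,0],[0,-3.0,0,0],[0,-3.0,0,0]]]'; python3 - <<'E'
from h import *
for i in range(3): im=cheek()
cv2.imwrite("pics/t4.png",im)
hs=cv2.cvtColor(im,cv2.COLOR_BGR2HSV)[178:200,300:330]
m=cv2.inRange(hs,(0,150,60),(8,255,255))|cv2.inRange(hs,(170,150,60),(180,255,255));print(m.sum()/255)
cv2.imwrite("pics/c5.png",cv2.resize(im[174:214,290:340],None,fx=14,fy=14,interpolation=cv2.INTER_CUBIC))
E
```

```text
clock: 8.45
eef_pos: [497.4, 198.0, 74.2]
tool_rot: [3.141, 0.001, 0.288]
force: [-0.9, 1.7, 4.0]
width: -0.1
gripper_force: 2.3
orange 498.0 313.5502008032129 226.53212851405624
orange 503.0 313.52882703777334 226.66003976143142
orange 505.0 313.51485148514854 226.63366336633663
27.0
```

View pics/c5.png

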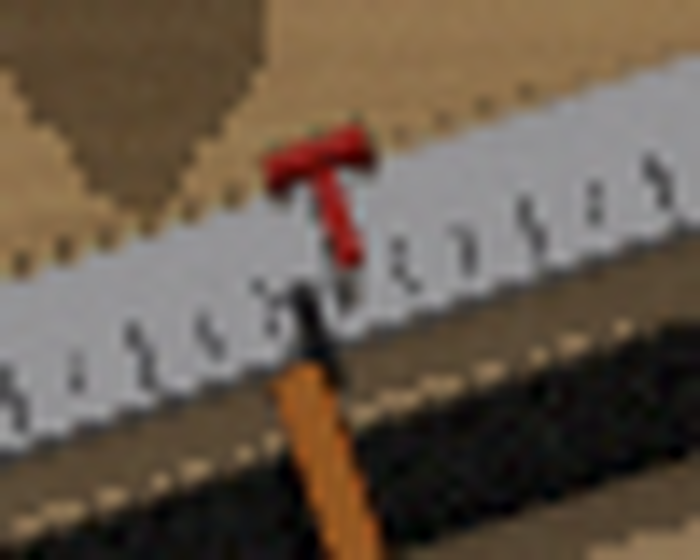

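The pointer tip at (300,290) is still short of the line of the clip's stem, (318,165) to (349,260). I'll work out what remains.

```bash
cat >> h.py <<'E'
ox,oy,yaw=np.load("cr.npy");cx=np.array([np.cos(yaw),np.sin(yaw)]);cy=np.array([-cx[1],cx[0]])
def loc(px,z):
    d=ray("top",px,z)[:2]-[ox,oy];return np.array([d@cx,d@cy]).round(2)
def meas(im,dbg=1):
    # intensity profile along y on rail plane z=41, averaged over x ranges: red for clip, dark for pointer
    c=lambda X,Y:proj("top",[[*(np.array([ox,oy])+x*cx+y*cy),41] for x in X for y in Y]).astype(np.float32).reshape(len(X),len(Y),2)
    Y=np.arange(-85,-25,.25)
    def prof(X,src):
        m=c(X,Y);return cv2.remap(src,m,None,cv2.INTER_LINEAR).mean(0)
    f=im.astype(np.float32);red=f[...,2]-f[...,1];g=f.max(2)
    r=prof(np.arange(70,79),red);r=np.clip(r-np.median(r)-.35*(r.max()-np.median(r)),0,None)
    d=prof(np.arange(59,65),g);d=np.median(d)-d;d=np.clip(d-.5*d.max(),0,None)
    k=np.abs(Y-Y[d.argmax()])<5
    return (r*Y).sum()/r.sum(),((d*Y)[k]).sum()/d[k].sum()
E
python3 - <<'E'
from h import *
q=lambda p:loc((290+(p[0]+.5)/14-.5,174+(p[1]+.5)/14-.5),41)
for p in((318,165),(349,260),(300,290),(320,355)):print(q(p))
for n in("top0","t2","t4"):print(n,meas(cv2.imread(f"pics/{n}.png")))
E
```

```text
[ 82.32 -67.1 ]
[ 67.73 -67.11]
[ 65.78 -59.03]
[ 55.88 -58.88]
top0 (np.float64(-67.34098876239072), np.float64(-39.16087065883336))
t2 (np.float64(-67.33891778844225), np.float64(-42.64337975491429))
t4 (np.float64(-67.33842996910597), np.float64(-58.97691279328368))
```

Remaining: about 8.3 mm, and the automatic profile agrees with my reading by eye. I'll stroke slightly short, then measure.

```bash
python3 -m inch '[[[0,0.5,0,0],[0,1.0,0,0],[0,1.5,0,0],[0,2.0,0,0],[0,2.4,0,0],[0,2.7,0,0],[0,2.7,0,0]]]'; python3 - <<'E'
from h import *
for i in range(4): print(meas(get_image("top")))
E
```

```text
clock: 9.18
eef_pos: [505.6, 171.1, 74.8]
tool_rot: [3.14, 0.0, 0.288]
force: [0.1, -1.5, 3.0]
width: -0.4
gripper_force: 2.1
(np.float64(-67.3391329519855), np.float64(-65.88637289315548))
(np.float64(-67.33910334728427), np.float64(-65.72698937257401))
(np.float64(-67.33937032858985), np.float64(-65.63385641358137))
(np.float64(-67.33565712705504), np.float64(-65.65929293318054))
```

```bash
sed -i 's/np.arange(59,65)/np.arange(58,62)/' h.py; python3 -m inch '[[[0,0.3,0,0],[0,0.5,0,0],[0,0.5,0,0]]]'; python3 - <<'E'
from h import *
for n in("top0","t2","t4"):print(n,meas(cv2.imread(f"pics/{n}.png")))
for i in range(3): im=cheek();print(meas(im))
cv2.imwrite("pics/t5.png",im)
E
```

```text
clock: 9.63
eef_pos: [506.7, 167.7, 74.8]
tool_rot: [3.141, -0.0, 0.289]
force: [-1.5, -1.3, 3.3]
width: 0.0
gripper_force: 1.6
top0 (np.float64(-67.34098876239072), np.float64(-39.14286507698914))
t2 (np.float64(-67.33891778844225), np.float64(-42.769690046581744))
t4 (np.float64(-67.33842996910597), np.float64(-58.83640621556309))
orange 504.0 317.35515873015873 225.55357142857142
(np.float64(-67.33641998172536), np.float64(-67.07027577970021))
orange 502.0 317.33067729083666 225.51394422310756
(np.float64(-67.32697562024592), np.float64(-67.06221233462773))
orange 503.0 317.28429423459244 225.4751491053678
(np.float64(-67.3487717899568), np.float64(-67.0717893265096))
```

```bash
cat >> h.py <<'E'
def strip(im,X,z=74):
    Y=np.arange(-90,-20,.25);P=[[*(np.array([ox,oy])+x*cx+y*cy),z] for x in X for y in Y]
    m=proj("top",P).astype(np.float32).reshape(len(X),len(Y),2)
    f=im.astype(np.float32);r=cv2.remap(f[...,2]-f[...,0],m,None,cv2.INTER_LINEAR).mean(0)
    k=np.abs(Y-Y[r.argmax()])<8;w=np.clip(r-.5*r.max(),0,None)*k
    return (w*Y).sum()/w.sum()
E
python3 -m inch '[[[0,0,-0.5,0],[0,0,-1.5,0],[0,0,-2.5,0],[0,0,-2.5,0]]]'; python3 - <<'E'
from h import *
L=[("top0",cv2.imread("pics/top0.png")),("t2",cv2.imread("pics/t2.png")),("t4",cv2.imread("pics/t4.png"))]+[("now",get_image("top")) for i in range(3)]
for n,im in L: print(n,np.round(meas(im),2),strip(im,np.arange(36,47)).round(2),strip(im,np.arange(-45,-36)).round(2))
E
```

```text
clock: 10.12
eef_pos: [508.2, 168.9, 102.1]
tool_rot: [-3.141, -0.004, 0.289]
force: [0.9, -0.0, 0.2]
width: -0.1
gripper_force: 0.0
top0 [-67.34 -39.14] -35.33 -35.98
t2 [-67.34 -42.77] -38.87 -39.23
t4 [-67.34 -58.84] -55.34 -55.74
now [-67.34 -66.93] -63.34 -63.87
now [-67.34 -66.94] -63.36 -63.84
now [-67.33 -66.94] -63.34 -63.85
```

The pointer is within about 0.3 mm of the clip, and two independent measures agree. Now I'll take the hand away.

```bash
python3 -m inch '[[[0,0,-3,0],[0,0,-6,0],[0,0,-9,0],[0,0,-11,0],[0,0,-11,0],[0,0,-11,0],[0,0,-11,0]]]'; python3 - <<'E'
from h import *
from cell import order
im=get_image("top");print(meas(im),strip(im,np.arange(36,47)))
print(sensors.read_state()["eef_pos"],order.finish_job())
E
```

```text
clock: 10.85
eef_pos: [505.8, 167.8, 208.9]
tool_rot: [3.141, 0.002, 0.289]
force: [-1.3, -1.1, 0.5]
width: 0.2
gripper_force: 0.0
(np.float64(-67.32986499101956), np.float64(-66.97985650590465)) -63.32547139184585
the job is handed in; nothing more can be done
[505.56327543 167.63194503 208.50951689] None
```

The job is handed in at about 11 s on the robot's clock: four light strokes on the wheel (about 3–5 N) brought the pointer to within about 0.4 mm of the red clip by the top camera, the hand is clear, and the clip, bottle, rook and spool were never approached, though I did not re-measure the three loose items.

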